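# Slide a ceramic disc home in a sample holder and close the keeper

## Task

Slide the white ceramic disc along the plate of the sample holder, flat on the plate, until it drops fully home in the round pocket, then swing the keeper bar fully shut over it. The ceramic is brittle: never pinch it in the gripper or lift it, push it lightly (no more than 18 N, bumps included) and stop as soon as you feel it caught by the pocket. Leave the vial, the covered dish and the timer where they stand.

Things in the scene. Friction and masses are not known exactly. Their poses are not given: they have to be found in the camera images.
- holder: Fixed base of the sample holder: bright aluminium slab 112 (x) by 280 (y) by 10 mm. Origin on the worktop under the pocket's centre line x = 0; the slab runs from y = -155 to +125 mm; z up. All mm below are in this frame. A dark steel plate is locked on it: flat top at z = 22, x = -46.5 to +41.5, y from -105 or lower to +45 or higher. The disc slides on it towards +y.
- pocket_line (a point): Middle of the stretch where the pocket can be, at plate height: x = 0, y = 27, z = 22 in the holder's frame. The plate has one blind round pocket, 52.4 mm wide, 4 mm deep (floor z = 18). Its centre is at x = 0, but at ANY y from +2 to +52 mm, wherever the plate was locked: NOT measured. A disc sliding over it drops in by its weight and stops at its wall.
- fence (a point): Point on the inner face of the steel fence at plate height, x = +25.5, y = -65, z = 22 in the holder's frame. The fence is straight, parallel to the holder's y along the whole plate, its inner face looks to -x, its top is at z = 30.5. A disc sliding with its rim on the fence has its centre at x = +0.5 mm, right for the pocket.
- disc: White ceramic disc, 50 mm in diameter, 12 mm thick, about 0.09 kg, loose, slides easily (friction about 0.25). Origin at the centre of its underside, z its axis. Starts flat on the plate near y = -65 mm in the holder's frame, up to 10 mm clear of the fence. Its underside is at z = 22 on the plate, and at z = 18 when home in the pocket, where 8 mm of its rim stand above the plate.
- keeper (a joint): Angle of the keeper, a flat steel bar turning about an upright pivot. 0: shut, at its stop, the bar pointing to the holder's -y over the pocket's line. Positive: open, swung to the holder's -x side (pi/2: pointing to -x). Range 0 to 1.7, starts at 1.1 to 1.5. Stiff to turn (0.05 N m), stays where left. Its underside at z = 32 passes 2 mm over a disc that is home and strikes one that is not.
- keeper_pivot (a point): Axis of the keeper's upright pivot, at the bar's top: x = 0, y = +108, z = 38 mm in the holder's frame. The bar is 16 mm wide, 6 mm thick and reaches 117 mm from this axis; a bolt head on the axis ends at z = 41.5.
- keeper_knob (a point): Middle of the keeper's black knob, a round upright post 10 mm in diameter and 26 mm tall, standing on the bar from z = 38 to 64 mm (this point z = 51), 108 mm from the pivot axis. It can be pinched from above or pushed sideways.
- vial: Bystander: a small screw-capped sample vial, 23 mm wide, 58 mm tall, standing behind the fence, on the holder's +x side. Origin at the centre of its underside.
- dish: Bystander: a covered clear dish, 90 mm wide, 17 mm tall, on the worktop on the holder's +x side. Origin at the centre of its underside.
- timer: Bystander: a small white timer, 34 x 64 x 16 mm, lying on the worktop on the holder's -x side. Origin at the centre of its underside.
Not all that is in view belongs to the job. What is shaped like the disc but orange or yellow is not meant.

How it is judged:
By the outcome, as a careful person would: the job done as asked, in the order asked, and still so for the second after the job is handed in, with the robot touching nothing.
It also fails if it takes over 56 s, if anything falls off the work surface, if the arm or the gripper's body presses on something with over 40 N, if the wrist force passes 120 N, or if a joint passes its speed limit or range.

## Robot

A 7-joint arm with a two-finger parallel gripper is mounted at the origin on a cart in front of the work surface, level with it; the furniture and walls round the work are solid. World frame = base frame: x ahead of the robot, y to its left, z up, the work surface at z = 0. Lengths are in m, angles in rad, forces in N, time in s.
With the tool pointing down it reaches from about 0.4 to 0.85 m from the base axis. Payload 10.4 kg.
Tool frame: the origin (TCP) lies on the mounting face of the last link; the fingertips stand 173 mm ahead of it and the grasp point (between the pads) lies 155 mm ahead of it (manip.tip_extent is the distance from the TCP to the fingertips, in m); z points along the fingers, y is the line along which they close (so a half turn about z gives the same grasp; the last joint's range is limited). The gripper opens to 85 mm and grips with 20 to 120 N. Pads are 22 mm wide; open, the fingers measure 114 mm over their backs; the gripper's body (76 mm by 85 mm) begins 54 mm behind the grasp point. The pads swing forward as they close: fully open they stand 13 mm farther back than shut.
Start: joints at [-0.023, 0.332, -0.065, 1.46, 0.022, 1.35, -0.088], TCP at [0.625, 0, 0.405] pointing down, gripper open.
Joint ranges: [-2.6, 2.6], [-0.5, 2.12], [-1.47, 1.34], [0.16, 2.42], [-1.27, 4.41], [0.06, 2.06], [-2.6, 2.6]. Speed limits (rad/s): [2.22, 2.22, 2.79, 2.79, 3.14, 3.14, 3.14].

## Interface

Orientations are given as a unit quaternion [x, y, z, w].
In Python, from workcell import manip gives the robot as it stands.
- The arm moves only by the tool move_arm, never from a script. Its argument "plan" is one flat list of numbers, 7 for each row, row after row: the turn, a rotation vector about the tool's x, y, z in rad, then the shift along the tool's x, y, z in m, then the finger opening in m, from 0 to 0.0854. In form: [ax, ay, az, dx, dy, dz, gripper, ax, ay, az, dx, dy, dz, gripper, ...]. A call has 1 to 12 rows; each row is the pose to reach, as a shift and turn from the pose commanded when the call began, along the tool's axes at that moment; what a row does not reach only later rows make up. A row lasts 1/8 s, in which the tool goes at most 62.5 mm and 10.7 degrees, less where a joint would pass 70% of its speed; a pose out of reach is approached as far as the arm can. A call with a gripper value outside its range is refused whole. The fingers move at their own pace and stop on an object; "squeeze" is the grip in N (left out, the last holds). Time passes only in rows, so rows that repeat a pose let the fingers close. It gives the time, the measured TCP pose, the force, the opening and the grip force at its end, in the units of the state.
- manip.get_obs(): the state, without advancing time (a new reading comes with each control period).
- manip.camera(name): name is "scene" or "side" or "wrist"; returns a dict with "color" (384x512x3 uint8, red, green, blue), "fx", "fy", "cx", "cy" (pixels), "dist" ([k1, k2, p1, p2, k3] as OpenCV has them; the pictures are not rectified), "cam_to_world" (4x4, takes a point from camera to world coordinates); the wrist camera has in their place "mount" (4x4, takes a point from camera to tool coordinates, whose origin is the TCP and whose axes are the flange's). Camera axes: x right, y down, z forward; pixel columns grow to the right and rows downward; lengths in m; the calibration is good to about 2 mm. A picture is of the moment at which its call begins: read the wrist's pose just before it. There is no depth.
- manip.hand_in(): hands the job in; it is judged then, once.
Trained networks look in a picture, given as the dict that the camera call returned (one of the last four; its "shot" number tells which), for a name from the list of things; names that differ only in an ending like _2 or _b are one class to them, and where a whole thing is asked for, a point or a joint stands for the part that bears it (a point fixed in the world has none). Each returns a list of dicts, best first, with "conf" (0 to 1); they miss things now and then, are a little off and sometimes report something else, mostly with a low value. They report only what shows in the picture. A call takes as long as a camera call. They do not tell look-alikes from the thing itself.
- manip.look_for(picture, label): "position" ([x, y, z] in m, in the coordinates of the camera as it stood for that picture, good to about 4 mm: the middle of the surface that is visible of it).
- manip.silhouettes(picture, label): "pixels" (384x512 bool, what is visible of it).
- manip.tip_of(picture, label): "position" ([x, y, z] in m, in the coordinates of the camera as it stood for that picture, good to about 4 mm: a listed point, or the origin of a listed thing).
The state is a dict: "clock": time; "joint_pos": joint angles; "joint_velocities": joint speeds; "tau": joint torques, N m; "position": TCP position; "ee_rot": TCP orientation; "ft_force": force on the tool from outside, world axes, zero at the start; "torque": the same for the moment, N m; "grip_width": opening from 0.0 (shut) to 1.0 (fully open); "grasp_force": force on a finger pad.
Only numpy, scipy, OpenCV 4.12 (cv2) and the standard library are available. Lean on these libraries where they do the work, as an engineer would, in place of code of your own. Each camera call takes 0.05 s, during which the arm holds its last target. There are 200 camera calls.

## Working session

There is one attempt and no reset: what is moved stays moved. The work goes in short steps, Python scripts to look and compute and a tool call to move; the robot and the scene stay as the last step left them, time stands still between calls to the robot, and variables do not carry over. Pictures are saved under pics/ and viewed, at most 11 in all, crops included, and the job is handed in when it is done.

Besides the shell and the picture viewer there is one more tool, called after "Emit:" by a JSON object that holds its "api" and its "payload". move_arm: Moves the arm, as the interface text tells. Its arguments: {"type":"object","properties":{"plan":{"type":"array","items":{"type":"number"}},"squeeze":{"type":"number"}},"required":["plan"]}

```bash
mkdir -p pics; ls; cat > h.py <<'E'
import numpy as np, cv2
from scipy.spatial.transform import Rotation as R
from workcell import manip
def T():
    o=manip.get_obs(); M=np.eye(4); M[:3,:3]=R.from_quat(o["ee_rot"]).as_matrix(); M[:3,3]=o["position"]; return M
def shot(n):
    t=T(); p=manip.camera(n)
    p["M"]=t@p["mount"] if n=="wrist" else np.array(p["cam_to_world"]); return p
def save(p,f): cv2.imwrite("pics/"+f,p["color"][:,:,::-1])
def K(p): return np.array([[p["fx"],0,p["cx"]],[0,p["fy"],p["cy"]],[0,0,1.]])
def w(p,x): return p["M"][:3,:3]@np.array(x)+p["M"][:3,3]
def proj(p,X):
    Mi=np.linalg.inv(p["M"]); X=np.atleast_2d(X)
    c=X@Mi[:3,:3].T+Mi[:3,3]
    return cv2.projectPoints(c,np.zeros(3),np.zeros(3),K(p),np.array(p["dist"]))[0][:,0]
def ray(p,uv,z):
    q=cv2.undistortPoints(np.array([[uv]],float),K(p),np.array(p["dist"]))[0,0]
    d=p["M"][:3,:3]@[q[0],q[1],1]; o=p["M"][:3,3]; return o+d*(z-o[2])/d[2]
E
python3 - <<'E'
from h import *
np.set_printoptions(precision=4,suppress=True)
print({k:v for k,v in manip.get_obs().items()}, manip.tip_extent)
for n in ["scene","side","wrist"]:
    p=shot(n); save(p,n+"0.png"); print(n,p["M"][:3,3],p["fx"])
    for l in ["holder","pocket_line","fence","disc","keeper_pivot","keeper_knob","vial","dish","timer"]:
        print(l,[(round(d["conf"],2),w(p,d["position"])) for d in manip.tip_of(p,l)[:3]])
E
```

```text
pics
{'clock': 0.0, 'joint_pos': array([-0.0226,  0.3329, -0.0647,  1.4609,  0.0216,  1.3499, -0.0885]), 'joint_velocities': array([ 0.0001,  0.0003,  0.0003,  0.0006, -0.0007,  0.0017,  0.0003]), 'tau': array([  0.0005, -62.545 ,   0.0497, -39.161 ,   0.0164,   0.0098,
        -0.    ]), 'position': array([ 0.6249, -0.    ,  0.4039]), 'ee_rot': array([ 0.7071,  0.7071, -0.0005, -0.0005]), 'ft_force': array([-0.7643,  0.0418, -0.3201]), 'torque': array([-0.022 , -0.0183,  0.0064]), 'grasp_force': 0.0, 'grip_width': 0.9971703512979041} 0.1734
scene [-0.0802  0.4537  0.6747] 495.86957501766994
holder [(0.72, array([0.5698, 0.0069, 0.0001]))]
pocket_line [(0.86, array([0.5694, 0.0377, 0.0216]))]
fence []
disc [(0.71, array([ 0.7087, -0.1326,  0.0002])), (0.63, array([ 0.5813, -0.0647,  0.0226])), (0.57, array([ 0.6464, -0.2194,  0.0039]))]
keeper_pivot [(0.83, array([0.5524, 0.1134, 0.0378]))]
keeper_knob [(0.81, array([0.4557, 0.0682, 0.0502])), (0.58, array([0.5493, 0.1146, 0.0375]))]
vial [(0.61, array([ 0.6683, -0.0219, -0.0032]))]
dish [(0.71, array([ 0.6977,  0.0647, -0.0006])), (
[... 716 characters left out ...]
48] 302.3441205737794
holder [(0.19, array([ 0.6108, -0.046 ,  0.025 ]))]
pocket_line [(0.53, array([ 0.6719, -0.0174,  0.0006])), (0.37, array([ 0.4943, -0.1229,  0.0021]))]
fence [(0.85, array([ 0.6061, -0.0466,  0.0254]))]
disc [(0.9, array([ 0.6485, -0.22  , -0.0008])), (0.72, array([ 0.4937, -0.1233,  0.002 ])), (0.61, array([ 0.7124, -0.1289,  0.0048]))]
keeper_pivot [(0.66, array([0.5545, 0.1158, 0.0398])), (0.59, array([0.4584, 0.0632, 0.0516]))]
keeper_knob [(0.6, array([0.4601, 0.0628, 0.0535]))]
vial [(0.67, array([ 0.6726, -0.0201,  0.0007]))]
dish [(0.85, array([0.704 , 0.0635, 0.0048]))]
timer [(0.94, array([ 0.4935, -0.1217,  0.0026])), (0.33, array([0.5561, 0.1165, 0.041 ]))]
```

View pics/scene0.png

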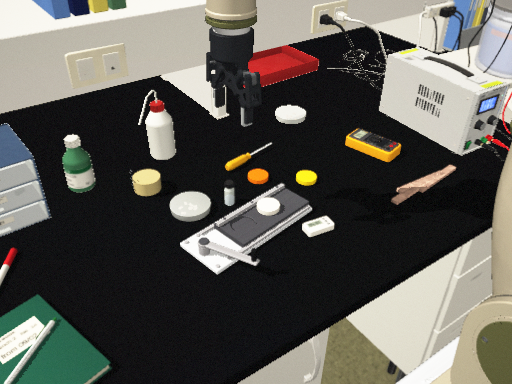

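View pics/wrist0.png

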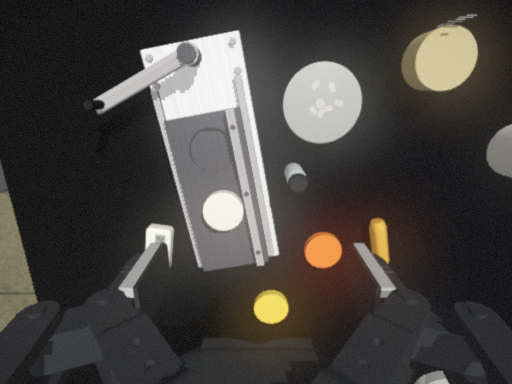

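View pics/side0.png

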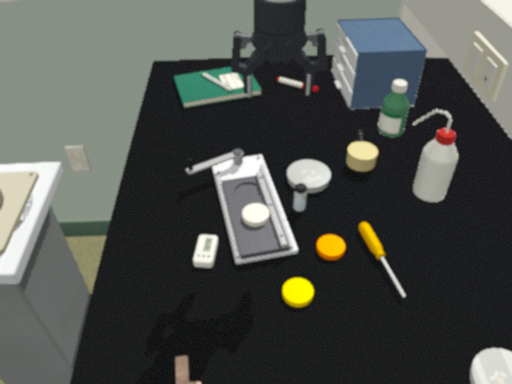

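The white disc on the dark plate is at scene (268,205), wrist (223,210) and side (255,215). The orange (323,250 in wrist) and yellow (271,307) discs lie off the holder, and the white dish in scene (290,114) is far off. Only the white one on the plate fits the description. The pocket shows near wrist (212,150). The keeper points to the left, with its knob at wrist (93,105). I'll confirm in one enlarged crop.

```bash
python3 - <<'E'
from h import *
im=cv2.imread("pics/wrist0.png")[20:285,80:300]
cv2.imwrite("pics/crop1.png",cv2.resize(im,None,fx=2.26,fy=2.26,interpolation=cv2.INTER_CUBIC))
E
```

```text
(no output)
```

View pics/crop1.png

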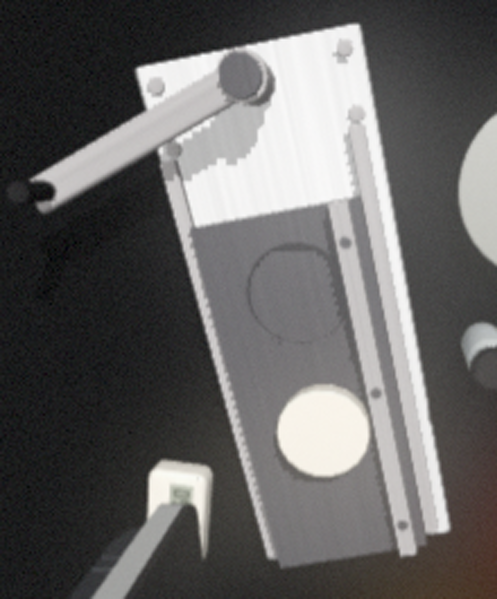

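The crop shows the white disc at crop (324,431), on the plate and close to the fence. The pocket's rim is at crop (298,293), the bolt head at (243,75), the knob top at (18,191), and the slab corners at (136,69), (360,24) and (449,530).

```bash
python3 - <<'E'
from h import *
from scipy.optimize import least_squares
np.set_printoptions(precision=4,suppress=True)
p=shot("wrist")
px=lambda a:np.array(a)/2.26+[80,20]
obs=[((136,69),(-56,125,10)),((360,24),(56,125,10)),((449,530),(56,-155,10)),((243,75),(0,108,41.5))]
A=np.array([px(o[0]) for o in obs]); B=np.array([o[1] for o in obs])/1000.
def Hm(q): M=np.eye(4); M[:3,:3]=R.from_euler('z',q[2]).as_matrix(); M[:2,3]=q[:2]; return M
W=lambda q,X:X@Hm(q)[:3,:3].T+Hm(q)[:3,3]
s=least_squares(lambda q:(proj(p,W(q,B))-A).ravel(),[.57,.007,.19]); q=s.x
print("pose",q,"res px",s.fun)
inv=lambda P:(np.linalg.inv(Hm(q))@np.append(P,1))[:3]*1000
for n,c,z in [("pocket",(298,293),.022),("disc",(324,431),.034),("pivot",(243,75),.0415),("knob",(18,191),.064)]:
    P=ray(p,px(c),z); print(n,P,inv(P))
for n,P in [("pl",(.5692,.035,.02)),("pv",(.553,.1150,.04)),("fence",(.608,-.05,.022)),("disc",(.587,-.0592,.022)),("disc2",(.5813,-.0647,.022)),("knob",(.4575,.064,.05))]: print(n,inv(np.array(P)))
E
```

```text
pose [0.5735 0.0086 0.1753] res px [-0.0868 -0.5155  0.3765 -0.2591  0.4173  0.7862 -0.5809  0.2933]
pocket [0.5725 0.0132 0.022 ] [-0.2075  4.6786 22.    ]
disc [ 0.5848 -0.0592  0.034 ] [ -0.6922 -68.7878  34.    ]
pivot [0.5553 0.1152 0.0415] [  0.6454 108.1626  41.5   ]
knob [0.4582 0.066  0.064 ] [-103.5138   76.6043   64.    ]
pl [ 0.3679 26.7182 20.    ]
pv [ -1.6328 108.3175  40.    ]
fence [ 23.7504 -63.7456  22.    ]
disc [  1.4678 -69.1425  22.    ]
disc2 [ -5.104  -73.5642  22.    ]
knob [-104.5632   74.753    50.    ]
```

Emit:
{"api": "move_arm", "payload": {"plan": [0, 0, 0, -0.02, -0.007, 0.02, 0, 0, 0, 0, -0.05, -0.018, 0.06, 0, 0, 0, 0, -0.08, -0.03, 0.105, 0, 0, 0, 0, -0.105, -0.037, 0.14, 0, 0, 0, 0, -0.115, -0.04, 0.155, 0, 0, 0, 0, -0.115, -0.04, 0.155, 0, 0, 0, 0, -0.115, -0.04, 0.155, 0], "squeeze": 20}}

```text
clock: 2.42
position: [0.5861, -0.1137, 0.2514]
ee_rot: [0.707, 0.708, 0.001, 0.001]
ft_force: [0.4, -0.4, 0.6]
grip_width: -0.0
grasp_force: 0.0
```

```bash
python3 - <<'E'
from h import *
np.set_printoptions(precision=4,suppress=True)
p=shot("wrist"); save(p,"w1.png")
print([(d["conf"],w(p,d["position"])) for d in manip.tip_of(p,"disc")])
print([(d["conf"],w(p,d["position"])) for d in manip.tip_of(p,"keeper_knob")])
for d in manip.silhouettes(p,"disc")[:2]:
    m=d["pixels"]; v,u=np.nonzero(m); print(d["conf"],u.mean(),v.mean(),u.min(),u.max(),v.min(),v.max(),ray(p,(u.mean(),v.mean()),.031))
t=T(); print(proj(p,[(t@[0,0,.173,1])[:3]]), t[:3,3])
E
```

```text
[(0.79, array([ 0.584 , -0.0644,  0.0242])), (0.55, array([ 0.7098, -0.1284,  0.0047]))]
[]
0.86 424.0951993490643 216.2213181448332 388 461 184 248 [ 0.7008 -0.1163  0.031 ]
0.67 252.0672514619883 131.96471734892788 212 292 91 173 [ 0.5838 -0.0594  0.031 ]
[[255.2754 247.0762]] [ 0.5856 -0.1142  0.2508]
```

View pics/w1.png

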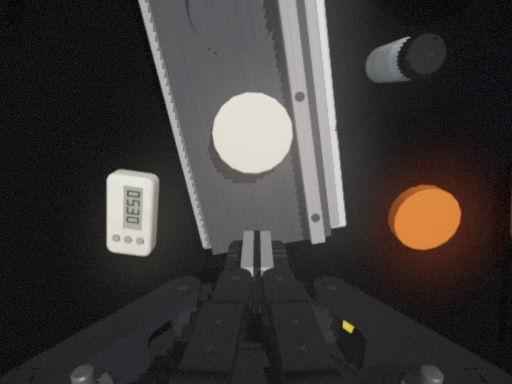

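The view shows the disc at (252,132), the shut fingertips at (257,240) behind it, and the fence to the right. The path down is clear.

Emit:
{"api": "move_arm", "payload": {"plan": [0, 0, 0, 0, 0, 0.02, 0, 0, 0, 0, 0, 0, 0.036, 0, 0, 0, 0, 0, 0, 0.045, 0, 0, 0, 0, 0, 0, 0.05, 0, 0, 0, 0, 0, 0, 0.05, 0]}}

```text
clock: 3.25
position: [0.585, -0.115, 0.1996]
ee_rot: [0.707, 0.707, -0.0, -0.0]
ft_force: [-0.4, 0.8, 1.0]
grip_width: -0.001
grasp_force: 0.0
```

Emit:
{"api": "move_arm", "payload": {"plan": [0, 0, 0, 0.002, 0, 0, 0, 0, 0, 0, 0.005, 0, 0, 0, 0, 0, 0, 0.008, 0, 0, 0, 0, 0, 0, 0.011, 0, 0, 0, 0, 0, 0, 0.014, 0, 0, 0, 0, 0, 0, 0.016, 0, 0, 0, 0, 0, 0, 0.018, 0, 0, 0, 0, 0, 0, 0.02, 0, 0, 0, 0, 0, 0, 0.022, 0, 0, 0, 0, 0, 0, 0.024, 0, 0, 0]}}

```text
clock: 4.5
position: [0.585, -0.0909, 0.1997]
ee_rot: [0.707, 0.707, 0.0, 0.0]
ft_force: [0.1, 0.0, 0.1]
grip_width: -0.001
grasp_force: 0.1
```

Emit:
{"api": "move_arm", "payload": {"plan": [0, 0, 0, 0.0025, -0.0004, 0, 0, 0, 0, 0, 0.005, -0.0009, 0, 0, 0, 0, 0, 0.0075, -0.0013, 0, 0, 0, 0, 0, 0.01, -0.0018, 0, 0, 0, 0, 0, 0.0125, -0.0022, 0, 0, 0, 0, 0, 0.015, -0.0027, 0, 0, 0, 0, 0, 0.0175, -0.0031, 0, 0, 0, 0, 0, 0.02, -0.0035, 0, 0, 0, 0, 0, 0.0225, -0.004, 0, 0, 0, 0, 0, 0.025, -0.0044, 0, 0, 0, 0, 0, 0.0275, -0.0049, 0, 0, 0, 0, 0, 0.03, -0.0053, 0, 0]}}

```text
clock: 6.0
position: [0.5797, -0.0608, 0.1997]
ee_rot: [0.707, 0.707, 0.0, 0.0]
ft_force: [0.2, -0.4, 1.0]
grip_width: 0.0
grasp_force: 0.1
```

```bash
python3 - <<'E'
from h import *
np.set_printoptions(precision=4,suppress=True)
p=shot("wrist"); save(p,"w2.png")
for d in manip.silhouettes(p,"disc")[:3]:
    m=d["pixels"]; v,u=np.nonzero(m); P=ray(p,(u.mean(),v.mean()),.031); q=P-[.5735,.0086,0]
    c,s=np.cos(.1753),np.sin(.1753); print(d["conf"],u.mean(),v.mean(),P,"holder",c*q[0]+s*q[1],-s*q[0]+c*q[1])
E
```

```text
0.73 466.2795566502463 318.0593596059113 [ 0.6963 -0.1029  0.031 ] holder 0.10146826691175662 -0.1311729394195734
0.65 255.4490861618799 180.33990030856873 [ 0.5792 -0.0231  0.031 ] holder 0.00011538197966195606 -0.03219380310521291
```

View pics/w2.png

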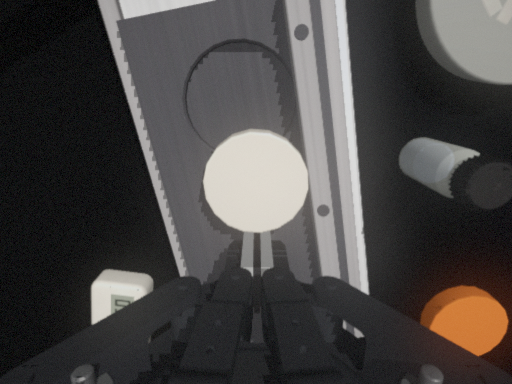

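The disc at (255,180) rests on the fence side of the plate. The pocket rim is at about (238,93), straight ahead. I'll measure the remaining distance from this picture's pose.

```bash
python3 - <<'E'
from h import *
np.set_printoptions(precision=4,suppress=True)
p=shot("wrist"); g=cv2.imread("pics/w2.png",0)
c,s=np.cos(.1753),np.sin(.1753)
def hf(P): q=P-np.array([.5735,.0086,0]); return np.array([c*q[0]+s*q[1],-s*q[0]+c*q[1]])
for uv,z in [((238,93),.022),((184,97),.022),((239,39),.022),((256,180.5),.034),((256,129),.034),((256,232),.034)]: 
    P=ray(p,uv,z); print(uv,P,hf(P))
print(p["M"])
a=np.linspace(0,2*np.pi,90)
im=p["color"][:,:,::-1].copy()
for y0,col in [(5,(0,0,255)),(10,(0,255,0))]:
    X=np.c_[26.2e-3*np.cos(a),y0/1e3+26.2e-3*np.sin(a),0*a+.022]; Wd=np.c_[.5735+c*X[:,0]-s*X[:,1],.0086+s*X[:,0]+c*X[:,1],X[:,2]]
    cv2.polylines(im,[proj(p,Wd).astype(np.int32)],True,col,1)
cv2.imwrite("pics/o2.png",im)
E
```

```text
(238, 93) [0.5711 0.0169 0.022 ] [-0.0009  0.0086]
(184, 97) [0.5458 0.0151 0.022 ] [-0.0261  0.0113]
(239, 39) [0.572  0.0397 0.022 ] [0.0039 0.0309]
(256, 180.5) [ 0.5795 -0.022   0.034 ] [ 0.0005 -0.0312]
(256, 129) [0.5795 0.0017 0.034 ] [ 0.0047 -0.0078]
(256, 232) [ 0.5795 -0.0485  0.034 ] [-0.0041 -0.0573]
[[ 1.     -0.0002 -0.      0.5798]
 [-0.0002 -0.9531 -0.3025  0.0174]
 [ 0.0001  0.3025 -0.9531  0.1698]
 [ 0.      0.      0.      1.    ]]
```

View pics/o2.png

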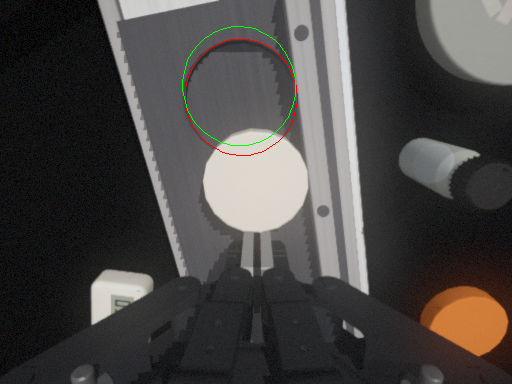

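The red circle, at y = 5 mm, fits the pocket rim. The disc centre is near -32 mm, so about 37 mm remains. I'll push 28 mm, then creep.

Emit:
{"api": "move_arm", "payload": {"plan": [0, 0, 0, 0.0025, -0.0004, 0, 0, 0, 0, 0, 0.005, -0.0009, 0, 0, 0, 0, 0, 0.0075, -0.0013, 0, 0, 0, 0, 0, 0.01, -0.0018, 0, 0, 0, 0, 0, 0.0125, -0.0022, 0, 0, 0, 0, 0, 0.015, -0.0027, 0, 0, 0, 0, 0, 0.0175, -0.0031, 0, 0, 0, 0, 0, 0.02, -0.0035, 0, 0, 0, 0, 0, 0.0225, -0.004, 0, 0, 0, 0, 0, 0.025, -0.0044, 0, 0, 0, 0, 0, 0.0265, -0.0047, 0, 0, 0, 0, 0, 0.0275, -0.0049, 0, 0]}}

```text
clock: 7.65
position: [0.5748, -0.0334, 0.1997]
ee_rot: [0.707, 0.707, 0.0, 0.0]
ft_force: [1.0, -0.1, 0.1]
grip_width: 0.001
grasp_force: 0.1
```

```bash
python3 - <<'E'
from h import *
np.set_printoptions(precision=4,suppress=True)
p=shot("wrist")
c,s=np.cos(.1753),np.sin(.1753)
m=((p["color"].min(2)>170)&(np.arange(512)>150)&(np.arange(512)<310)).astype(np.uint8)
n,l,st,ce=cv2.connectedComponentsWithStats(m)
for i in range(1,n):
    if st[i,4]>1500:
        P=ray(p,ce[i],.034); q=P-np.array([.5735,.0086,0]); print(st[i],ce[i],"h",c*q[0]+s*q[1],-s*q[0]+c*q[1])
E
```

```text
[  151     0   159    84 10094] [227.8423  36.8372] h -9.725865078728281e-05 0.05822438955271602
[ 203  130  105  103 8378] [255.3122 181.2339] h 0.00012049921730858143 -0.0038820189835075142
```

Emit:
{"api": "move_arm", "payload": {"plan": [0, 0, 0, 0.001, -0.0002, 0, 0, 0, 0, 0, 0.002, -0.0004, 0, 0, 0, 0, 0, 0.003, -0.0005, 0, 0, 0, 0, 0, 0.004, -0.0007, 0, 0, 0, 0, 0, 0.005, -0.0009, 0, 0]}}

```text
clock: 8.32
position: [0.5739, -0.0284, 0.1997]
ee_rot: [0.707, 0.707, 0.0, 0.0]
ft_force: [0.1, -0.0, -1.0]
grip_width: 0.003
grasp_force: 0.0
```

Emit:
{"api": "move_arm", "payload": {"plan": [0, 0, 0, 0.0007, -0.0001, 0, 0, 0, 0, 0, 0.0015, -0.0003, 0, 0]}}

```text
clock: 8.57
position: [0.5736, -0.0269, 0.1997]
ee_rot: [0.707, 0.707, 0.0, 0.0]
ft_force: [-0.1, 0.1, -0.3]
grip_width: 0.001
grasp_force: 0.0
```

Emit:
{"api": "move_arm", "payload": {"plan": [0, 0, 0, 0.0007, -0.0001, 0, 0, 0, 0, 0, 0.0014, -0.0002, 0, 0]}}

```text
clock: 8.82
position: [0.5734, -0.0256, 0.1997]
ee_rot: [0.707, 0.707, 0.0, 0.0]
ft_force: [0.4, -0.2, 0.2]
grip_width: 0.0
grasp_force: 0.0
```

Emit:
{"api": "move_arm", "payload": {"plan": [0, 0, 0, 0.0007, -0.0001, 0, 0, 0, 0, 0, 0.0014, -0.0002, 0, 0]}}

```text
clock: 9.07
position: [0.5732, -0.0241, 0.1997]
ee_rot: [0.707, 0.707, 0.0, 0.0]
ft_force: [-0.3, -0.8, -0.3]
grip_width: -0.001
grasp_force: 0.1
```

Emit:
{"api": "move_arm", "payload": {"plan": [0, 0, 0, 0.0005, -0.0001, 0, 0, 0, 0, 0, 0.001, -0.0002, 0, 0]}}

```text
clock: 9.32
position: [0.573, -0.0232, 0.1997]
ee_rot: [0.707, 0.707, 0.0, 0.0]
ft_force: [-0.3, -0.5, 0.7]
grip_width: 0.001
grasp_force: 0.1
```

Emit:
{"api": "move_arm", "payload": {"plan": [0, 0, 0, 0.0005, -0.0001, 0, 0, 0, 0, 0, 0.001, -0.0002, 0, 0]}}

```text
clock: 9.57
position: [0.5728, -0.0224, 0.1997]
ee_rot: [0.707, 0.707, -0.0, 0.0]
ft_force: [0.5, -2.6, 1.0]
grip_width: 0.001
grasp_force: 0.9
```

```bash
python3 - <<'E'
from h import *
np.set_printoptions(precision=4,suppress=True)
print(manip.get_obs()["ft_force"])
p=shot("wrist"); save(p,"w3.png")
c,s=np.cos(.1753),np.sin(.1753)
m=((p["color"].min(2)>170)&(np.arange(512)>150)&(np.arange(512)<310)).astype(np.uint8)
n,l,st,ce=cv2.connectedComponentsWithStats(m)
for i in range(1,n):
    if st[i,4]>1500:
        P=ray(p,ce[i],.034); q=P-np.array([.5735,.0086,0]); print(st[i],ce[i],"h",c*q[0]+s*q[1],-s*q[0]+c*q[1])
E
```

```text
[ 0.4561 -2.6475  0.9605]
[  151     0   159   110 12521] [235.5273  53.3466] h 0.0016931152596098634 0.06271353073901492
[ 205  131  101   98 7787] [255.2074 179.4541] h 0.00013474867637193163 0.00805435901487432
```

View pics/w3.png

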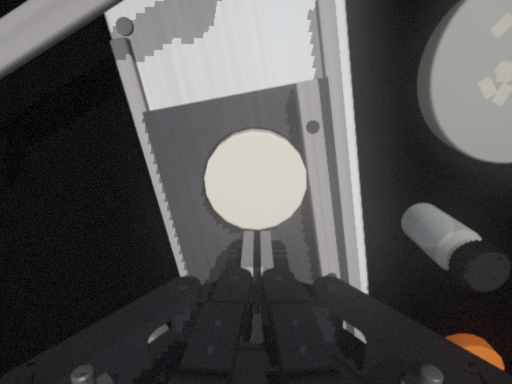

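A 2.6 N rise and a smaller apparent disc (105 px down to 101 px wide) say it has dropped home. The disc at (256,180) now covers the pocket. I'll stop pushing, back off, lift, and go above the knob.

Emit:
{"api": "move_arm", "payload": {"plan": [0, 0, 0, -0.004, 0, 0, 0, 0, 0, 0, -0.014, 0, 0, 0, 0, 0, 0, -0.014, 0, -0.03, 0, 0, 0, 0, -0.014, 0, -0.065, 0, 0, 0, 0.16, -0.002, -0.014, -0.07, 0.02, 0, 0, 0.32, 0.012, -0.03, -0.07, 0.04, 0, 0, 0.48, 0.028, -0.048, -0.07, 0.04, 0, 0, 0.64, 0.044, -0.066, -0.07, 0.04, 0, 0, 0.8, 0.06, -0.084, -0.07, 0.04, 0, 0, 0.95, 0.075, -0.1, -0.07, 0.04, 0, 0, 1.06, 0.085, -0.111, -0.07, 0.04, 0, 0, 1.09, 0.088, -0.114, -0.07, 0.04]}}

```text
clock: 11.12
position: [0.4583, 0.0659, 0.2698]
ee_rot: [0.971, 0.237, 0.0, -0.0]
ft_force: [1.1, -0.4, 0.9]
grip_width: 0.466
grasp_force: 0.0
```

```bash
python3 - <<'E'
from h import *
np.set_printoptions(precision=4,suppress=True)
t=T(); print(t, manip.get_obs()["joint_pos"])
c,s=np.cos(.1753),np.sin(.1753)
for n in ["wrist","side","scene"]:
    p=shot(n)
    if n=="wrist": save(p,"w4.png")
    for l in ["disc","keeper_knob"]:
        for d in manip.tip_of(p,l)[:3]:
            P=w(p,d["position"]); q=P-np.array([.5735,.0086,0]); print(n,l,round(d["conf"],2),P,"h",c*q[0]+s*q[1],-s*q[0]+c*q[1])
E
```

```text
[[ 0.8874  0.461   0.0002  0.4583]
 [ 0.461  -0.8874  0.0002  0.0659]
 [ 0.0003 -0.0001 -1.      0.2698]
 [ 0.      0.      0.      1.    ]] [-0.228   0.1085 -0.0141  2.0327  0.0016  1.0002 -1.3347]
wrist disc 0.95 [0.5714 0.011  0.0211] h -0.001650670730729401 0.0026861843746107906
wrist disc 0.66 [0.553  0.1167 0.0413] h -0.0013308139679484125 0.10998155800721189
wrist keeper_knob 0.6 [0.4595 0.0636 0.0512] h -0.10268855476092298 0.07408489537129737
side disc 0.86 [ 0.7133 -0.1245 -0.002 ] h 0.11447787547972349 -0.15542961024907376
side disc 0.86 [ 0.6454 -0.219  -0.0031] h 0.03110934561206883 -0.2366273263573428
side disc 0.7 [0.5748 0.0149 0.0188] h 0.0024198322369544754 0.006019933342470438
side keeper_knob 0.62 [0.4567 0.063  0.0484] h -0.1055379563769597 0.07395891585610548
side keeper_knob 0.24 [ 0.6662 -0.0195  0.0022] h 0.08636049949393343 -0.04386881155022765
scene disc 0.65 [ 0.6459 -0.2194 -0.    ] h 0.0315025120866204 -0.23714254653524297
scene disc 0.61 [0.5675 0.0132 0.0212] h -0.005078018996295304 0.005539739394574699
scene disc 0.46 [ 0.6656 -0.0225 -0.0012] h 0.08522481040530498 -0.046674113926837686
```

View pics/w4.png

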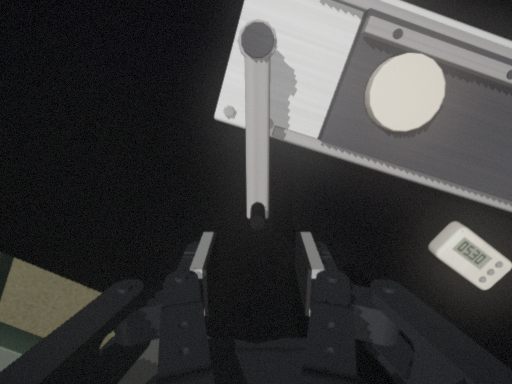

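The bar runs straight down the picture from the bolt (258,40) to the knob (258,215), midway between the open fingers at (203,245) and (310,245). The disc sits flat at (405,92). The descent is safe; I'll check the disc's height in the same step.

Emit:
{"api": "move_arm", "payload": {"plan": [0, 0, 0, 0, 0, 0.015, 0.04, 0, 0, 0, 0, 0, 0.035, 0.04, 0, 0, 0, 0, 0, 0.048, 0.04, 0, 0, 0, 0, 0, 0.05, 0.035, 0, 0, 0, 0, 0, 0.05, 0.014, 0, 0, 0, 0, 0, 0.05, 0.014, 0, 0, 0, 0, 0, 0.05, 0.014]}}

```text
clock: 12.45
position: [0.459, 0.0659, 0.2202]
ee_rot: [0.971, 0.238, 0.0, 0.0]
ft_force: [0.7, 0.8, -1.6]
grip_width: 0.168
grasp_force: 0.0
```

```bash
python3 - <<'E'
from h import *
np.set_printoptions(precision=4,suppress=True)
p=shot("wrist"); M0=p["M"]
def diam(f,tz,MM):
    im=cv2.imread("pics/"+f); m=(im.min(2)>170).astype(np.uint8)
    n,l,st,ce=cv2.connectedComponentsWithStats(m); out=[]
    for i in range(1,n):
        x,y,ww,hh,a=st[i]
        if 3000<a<12000 and .85<ww/hh<1.15 and a>.7*ww*hh:
            cn=cv2.findContours((l==i).astype(np.uint8),0,2)[0][0][:,0].astype(float)
            for z in (.030,.034):
                q=dict(p); q["M"]=MM
                W=np.array([ray(q,c,z)[:2] for c in cn]); k,s,_=cv2.minAreaRect((W*1e4).astype(np.float32)); out.append((z,s[0]/10,s[1]/10,k))
    return out
mt=np.array(p["mount"])
def pose(pos,quat): M=np.eye(4); M[:3,:3]=R.from_quat(quat).as_matrix(); M[:3,3]=pos; return M@mt
print("w1",diam("w1.png",0,pose([.5856,-.1142,.2508],[.707,.707,0,0])))
print("w2",diam("w2.png",0,pose([.5797,-.0608,.1997],[.707,.707,0,0])))
print("w3",diam("w3.png",0,pose([.5728,-.0224,.1997],[.707,.707,0,0])))
print("w4",diam("w4.png",0,pose([.4583,.0659,.2698],[.971,.237,0,0])))
# arc rows
t=T(); o=manip.get_obs(); print(t[:3,3],o["grip_width"],o["ft_force"])
c,s=np.cos(.1753),np.sin(.1753); piv=np.array([.5735-s*.108,.0086+c*.108]); print(piv)
r=t[:2,3]-piv; print("radius",np.hypot(*r),"angle",np.arctan2(-(c*r[0]+s*r[1]),-(-s*r[0]+c*r[1])))
for a in np.linspace(0,1.27,13):
    d=R.from_euler('z',a).as_matrix()[:2,:2]@r+piv-t[:2,3]
    print(round(-a,3),np.round(t[:3,:3].T@np.array([*d,0]),4))
E
```

```text
w1 [(0.03, 49.64532470703125, 49.50508422851563, (5825.6796875, -614.9871826171875)), (0.034, 48.60472106933594, 48.46737060546875, (5826.19677734375, -609.737060546875))]
w2 [(0.03, 49.9955322265625, 50.55278015136719, (5784.72021484375, -252.79058837890625)), (0.034, 48.564324951171876, 49.105630493164064, (5784.90966796875, -240.70248413085938))]
w3 [(0.03, 48.60874938964844, 48.40869140625, (5715.638671875, 139.84869384765625)), (0.034, 47.21724853515625, 47.02294921875, (5715.8310546875, 151.68948364257812))]
w4 [(0.03, 48.918331909179685, 48.23973083496094, (5721.3564453125, 136.39657592773438)), (0.034, 47.98578796386719, 47.32015380859375, (5712.7607421875, 153.2829132080078))]
[0.459  0.0658 0.2201] 0.16718964521241284 [-0.4811  0.1893  0.9711]
[0.5547 0.1149]
radius 0.10757745109794069 angle 1.2719508700113218
-0.0 [0. 0. 0.]
-0.106 [0.0005 0.0114 0.    ]
-0.212 [0.0023 0.0226 0.    ]
-0.318 [0.0052 0.0336 0.    ]
-0.423 [0.0092 0.0443 0.    ]
-0.529 [0.0144 0.0544 0.    ]
-0.635 [0.0205 0.0639 0.    ]
-0.741 [0.0277 0.0728 0.    ]
-0.847 [0.0358 0.0808 0.    ]
-0.952 [0.0446 0.088  0.0001]
-1.058 [0.0542 0.0941 0.0001]
-1.164 [0.0644 0.0992 0.0001]
-1.27 [0.075  0.1032 0.0001]
```

The disc diameter comes out at 48.6 mm using z = 30 mm now, the same as it did at z = 34 mm on the plate. That confirms it sank 4 mm and is home. Next I'll swing the keeper with a loose cage around the knob.

Emit:
{"api": "move_arm", "payload": {"plan": [0, 0, -0.053, 0, 0.0057, 0, 0.014, 0, 0, -0.106, 0.0005, 0.0114, 0, 0.014, 0, 0, -0.212, 0.0023, 0.0226, 0, 0.014, 0, 0, -0.318, 0.0052, 0.0336, 0, 0.014, 0, 0, -0.423, 0.0092, 0.0443, 0, 0.014, 0, 0, -0.529, 0.0144, 0.0544, 0, 0.014, 0, 0, -0.635, 0.0205, 0.0639, 0, 0.014, 0, 0, -0.741, 0.0277, 0.0728, 0, 0.014, 0, 0, -0.8, 0.032, 0.0775, 0, 0.014]}}

```text
clock: 13.62
position: [0.5234, 0.0117, 0.2198]
ee_rot: [0.801, 0.598, 0.0, 0.0]
ft_force: [-0.2, 0.8, 0.1]
grip_width: 0.164
grasp_force: 0.3
```

```bash
python3 - <<'E'
from h import *
np.set_printoptions(precision=4,suppress=True)
p=shot("wrist"); save(p,"w5.png")
t=T(); c,s=np.cos(.1753),np.sin(.1753); piv=np.array([.5547,.1149]); r=t[:2,3]-piv
th=np.arctan2(-(c*r[0]+s*r[1]),-(-s*r[0]+c*r[1])); print("radius",np.hypot(*r),"angle",th,manip.get_obs()["ft_force"])
print([(d["conf"],w(p,d["position"])) for d in manip.tip_of(p,"disc")[:2]])
for a in list(np.arange(.06,th,.06))+[th,th+.02,th+.04]:
    d=R.from_euler('z',a).as_matrix()[:2,:2]@(r/np.hypot(*r)*.1077)+piv-t[:2,3]
    print(round(-a,3),np.round(t[:3,:3].T@np.array([*d,0]),4))
E
```

```text
radius 0.1079604604850194 angle 0.4650156089881046 [-0.7669 -0.2003  0.0159]
[(0.71, array([0.5738, 0.011 , 0.0232]))]
-0.06 [0.0004 0.0065 0.    ]
-0.12 [0.001  0.0129 0.    ]
-0.18 [0.0019 0.0193 0.    ]
-0.24 [0.0032 0.0256 0.    ]
-0.3 [0.0049 0.0318 0.    ]
-0.36 [0.007 0.038 0.   ]
-0.42 [0.0094 0.044  0.    ]
-0.465 [0.0115 0.0483 0.    ]
-0.485 [0.0125 0.0503 0.    ]
-0.505 [0.0135 0.0522 0.    ]
```

View pics/w5.png

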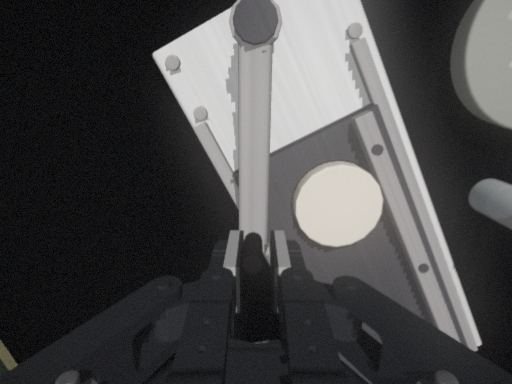

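The knob is in the cage at (253,260), the bar follows, and the disc at (338,205) is untouched. I'll carry on at a slower pace.

Emit:
{"api": "move_arm", "payload": {"plan": [0, 0, -0.06, 0.0004, 0.0065, 0, 0.014, 0, 0, -0.12, 0.001, 0.0129, 0, 0.014, 0, 0, -0.18, 0.0019, 0.0193, 0, 0.014, 0, 0, -0.24, 0.0032, 0.0256, 0, 0.014, 0, 0, -0.3, 0.0049, 0.0318, 0, 0.014, 0, 0, -0.36, 0.007, 0.038, 0, 0.014, 0, 0, -0.42, 0.0094, 0.044, 0, 0.014]}}

```text
clock: 14.6
position: [0.5677, 0.0085, 0.2197]
ee_rot: [0.66, 0.752, -0.0, -0.0]
ft_force: [-0.0, 0.4, 0.2]
grip_width: 0.162
grasp_force: 0.3
```

Emit:
{"api": "move_arm", "payload": {"plan": [0, 0, -0.015, 0, 0.0016, 0, 0.014, 0, 0, -0.03, 0, 0.0032, 0, 0.014, 0, 0, -0.045, 0, 0.0048, 0, 0.014]}}

```text
clock: 14.98
position: [0.5725, 0.009, 0.2197]
ee_rot: [0.643, 0.766, -0.0, -0.0]
ft_force: [0.0, -0.2, -0.6]
grip_width: 0.158
grasp_force: 0.2
```

Creeping on to the stop along the tool's y, with no further turn.

Emit:
{"api": "move_arm", "payload": {"plan": [0, 0, 0, 0, 0.001, 0, 0.014, 0, 0, 0, 0, 0.002, 0, 0.014]}}

```text
clock: 15.22
position: [0.5746, 0.0093, 0.2197]
ee_rot: [0.643, 0.766, -0.0, 0.0]
ft_force: [-0.6, -0.5, -0.3]
grip_width: 0.159
grasp_force: 0.2
```

Emit:
{"api": "move_arm", "payload": {"plan": [0, 0, 0, 0, 0.001, 0, 0.014, 0, 0, 0, 0, 0.002, 0, 0.014]}}

```text
clock: 15.48
position: [0.5757, 0.0094, 0.2194]
ee_rot: [0.643, 0.766, -0.001, -0.001]
ft_force: [-10.4, -1.7, 6.9]
grip_width: 0.165
grasp_force: 5.1
```

The reading of 10 N marks the stop. I'll ease off, open and lift.

Emit:
{"api": "move_arm", "payload": {"plan": [0, 0, 0, 0, -0.0015, 0, 0.014, 0, 0, 0, 0, -0.002, 0, 0.035, 0, 0, 0, 0, -0.002, 0, 0.04, 0, 0, 0, 0, -0.002, -0.003, 0.04, 0, 0, 0, 0, -0.002, -0.02, 0.04, 0, 0, 0, 0, -0.002, -0.06, 0.04, 0, 0, 0, -0.06, -0.002, -0.11, 0.04, 0, 0, 0, -0.09, -0.002, -0.14, 0.04, 0, 0, 0, -0.09, -0.002, -0.14, 0.04]}}

```text
clock: 16.6
position: [0.591, -0.0835, 0.3646]
ee_rot: [0.645, 0.764, 0.002, 0.004]
ft_force: [-0.1, 1.3, -0.3]
grip_width: 0.465
grasp_force: 0.0
```

```bash
python3 - <<'E'
from h import *
np.set_printoptions(precision=4,suppress=True)
o=manip.get_obs(); print(o["clock"],o["ft_force"])
p=shot("wrist")
q=proj(p,[[.5735,.0086,.03]])[0]; print(q)
x,y=np.clip((q-[100,90]).astype(int),0,[312,204])
cv2.imwrite("pics/c6.png",cv2.resize(p["color"][y:y+180,x:x+200,::-1],None,fx=3,fy=3,interpolation=cv2.INTER_CUBIC))
for n in ["wrist","side"]:
    p=shot(n)
    for l in ["keeper_knob","keeper_pivot","vial","dish","timer","disc"]:
        print(n,l,[(round(d["conf"],2),w(p,d["position"])) for d in manip.tip_of(p,l)[:3]])
E
```

```text
16.6 [-0.1362  1.3    -0.2765]
[252.1099  72.9044]
wrist keeper_knob [(0.8, array([0.5724, 0.0066, 0.0505]))]
wrist keeper_pivot [(0.71, array([0.5664, 0.0349, 0.0243]))]
wrist vial [(0.82, array([ 0.6722, -0.018 ,  0.0022]))]
wrist dish []
wrist timer [(0.69, array([ 0.4924, -0.1247,  0.003 ]))]
wrist disc [(0.91, array([ 0.7129, -0.1289,  0.0077])), (0.83, array([0.5735, 0.011 , 0.0184])), (0.61, array([0.5672, 0.0353, 0.0259]))]
side keeper_knob [(0.69, array([0.5687, 0.0061, 0.0474])), (0.17, array([0.5749, 0.0182, 0.0216]))]
side keeper_pivot [(0.91, array([0.556, 0.117, 0.04 ])), (0.28, array([ 0.6096, -0.0471,  0.0221]))]
side vial [(0.87, array([ 0.6676, -0.0145,  0.002 ])), (0.58, array([0.5736, 0.0156, 0.0185]))]
side dish [(0.67, array([0.6974, 0.063 , 0.0003]))]
side timer [(0.91, array([ 0.4968, -0.1269,  0.0026]))]
side disc [(0.88, array([ 0.6432, -0.2208, -0.0015])), (0.84, array([ 0.7137, -0.1236,  0.0001])), (0.76, array([0.5728, 0.0146, 0.0209]))]
```

View pics/c6.png

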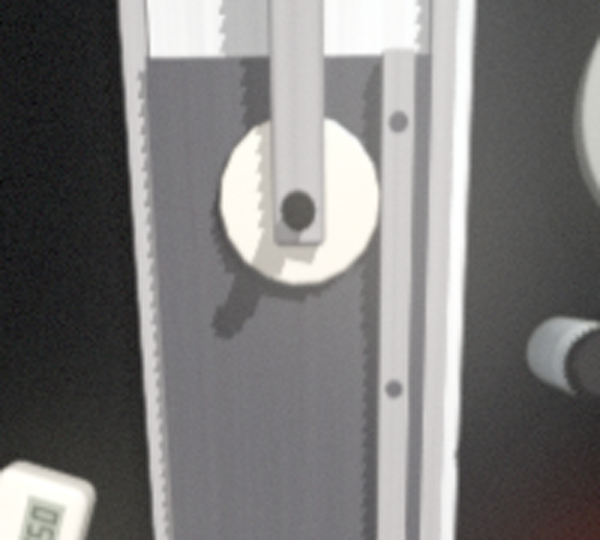

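The bar lies parallel to the fence, centred over the seated disc, with the knob at crop (298,210). The bystanders have not moved. Handing in.

```bash
python3 -c "
from workcell import manip
print(manip.hand_in())"
```

```text
the job is handed in; nothing more can be done
None
```

I slid the white disc home into the pocket (highest push force read 2.6 N), swung the keeper shut to its stop, left the vial, dish and timer where they stood, and handed the job in at about 17 s; no verdict came back.

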